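# Roll the spent drying tube into its V-cradle and secure it for opening

## Task

The spent drying tube lies on the bench in front of the aluminium V-cradle in which such tubes are refilled. Nudge it with the fingertips so that it rolls over the bench, up the cradle's lead-in and down into the V, then push it endways along the V until its white cap is fully home against the slotted end stop, and last push the swing bar with the black knob round as far as it goes, so that it lies across the tube and keeps it in. Only push with the fingers: take neither the tube nor the knob between them, lift nothing, and leave the other things on the bench alone.

Things in the scene. Friction and masses are not known exactly. Their poses are not given: they have to be found in the camera images.
- drying_tube: Clear rigid drying tube with grey granules, 0.19-0.38 kg: round, 41 mm thick, 239 mm long with its white cap, plus a stub 8 mm long, 11 mm thick on the cap. Origin: centre of the plain end face; z runs along the axis to the cap; x, y turn as it rolls. It starts on the bench in front of the cradle, axis 20.5 mm up, 105-180 mm from the V, nearly parallel, cap to the right; soon stops when let go.
- tube_mid (a point): Point on the tube's axis half way along it (119.5 mm from the plain end), about its centre of mass. The tube is smooth and slippery (friction about 0.4 on everything); 1 to 2 N slide it endways in the V.
- cap_face (a point): Centre of the flat outer face of the tube's white cap, 239 mm from the plain end; the stub projects from here.
- cradle: Aluminium V-cradle fixed to the bench; origin on the bench under the V's bottom. x: the way the tube rolls in (away from the robot), y: along the V to the left, z up. Ramp: 1 mm high at x=-68, up to a crest 11.8 mm high at x=-22 to -17; the 120 degree V falls to 2 mm at x=0, rises to 17.6 at x=27; fence 46 mm high at x=27 to 39. All this from y=-110 to y=90 mm.
- v_seat (a point): Point on the V's axis above the cradle's origin, 25.7 mm above the bench: the axis of the seated tube passes here (its crown is then 46 mm up; while crossing the crest its axis is 32 mm up).
- stop_face (a point): Point on the V's axis in the inner face of the steel end stop, at cradle y = -110 mm, where the cap's face belongs; the plain end is then at y = +129 mm, 39 mm past the cradle's end, over bare bench. The stop is 46 mm high, 7 mm thick, x = -24 to 39 mm, with a slot 18 mm wide, open at the top, that the stub enters.
- swing_bar (a joint): Angle of the steel swing bar (15 mm wide, 5 mm thick, underside 49 mm above the bench) about its upright pivot: 0 = parked along the fence, pointing to cradle +y; 1.571 (end of travel) = across the V, pointing to cradle -x, 3 mm above the seated tube. Grows counterclockwise from above. Stays where left; about 1 N at the knob moves it. Starts at 0 to 0.25.
- bar_knob (a point): Centre of the top of the black knob on the swing bar's free end: an upright round knob of 16 mm diameter from 54 to 78 mm above the bench, 45 mm from the pivot's axis.
- bar_pivot (a point): Point on the swing bar's upright pivot axis, 54 mm above the bench, at x = +33, y = +35 mm of the cradle; the pivot screw's head reaches 58 mm.
- beaker: Clear beaker, 54 mm wide, 70 mm high, bystander. Origin: centre of its underside.
- union_steel: Steel tube union, 19x47x17 mm, bystander. Origin: centre of its underside.
- wrench_small: Small open-ended wrench, 22x105x4 mm, bystander. Origin: centre of its underside.

How it is judged:
By the outcome, as a careful person would: the job done as asked, in the order asked, and still so for the second after the job is handed in, with the robot touching nothing.
It also fails if it takes over 51 s, if anything falls off the work surface, if the arm or the gripper's body presses on something with over 40 N, if the wrist force passes 120 N, or if a joint passes its speed limit or range.

## Robot

A 6-joint arm with a two-finger parallel gripper is mounted at the origin on a cart in front of the work surface, level with it; the furniture and walls round the work are solid. World frame = base frame: x ahead of the robot, y to its left, z up, the work surface at z = 0. Lengths are in mm, angles in degrees, forces in N, time in s.
With the tool pointing down it reaches from about 300 to 850 mm from the base axis. Payload 4.2 kg.
Tool frame: the origin (TCP) lies on the centre line of the jaws, within the pads' length; the fingertips stand 14 mm ahead of it and the grasp point (between the pads) lies 5 mm behind it; x points along the fingers, y is the direction in which the jaws open and shut, and the axes are right-handed (so a half turn about x gives the same grasp; the last joint's range is limited). The gripper opens to 91 mm and grips with 3 to 60 N. Pads are 32 mm wide; open, the fingers measure 118 mm over their backs; the gripper's body (76 mm by 178 mm) begins 60 mm behind the grasp point.
Start: joints at [76.031, 18.312, 89.639, -0, 72.044, -1.146], TCP at [127.614, 560.675, 227.976] pointing down, gripper open.
Joint ranges: [-177.97, 177.97], [-48.28, 115.42], [12.27, 149.76], [-77.06, 257.06], [2.81, 150.46], [-146.56, 146.56]. Speed limits (degrees/s): [147.25, 147.25, 180, 180, 180, 180].

## Interface

Orientations are given as [roll, pitch, yaw] about the fixed x, y, z axes, in that order (R = Rz(yaw) Ry(pitch) Rx(roll)).
In Python, from workcell import readout, optics, env gives the robot as it stands.
- The arm moves only by the shell command python3 -m creep 'ROWS' [OPENING] [FORCE]. ROWS is JSON, a list of rows, each an object with "translation": the shift along the world's x, y, z in cm, a list of three; "delta_rot": the turn, a rotation vector about the world's x, y, z in rad, a list of three. In form: [{"translation": [dx, dy, dz], "delta_rot": [rx, ry, rz]}, ...]. A call has 1 to 5 rows; each row shifts and turns the commanded pose from where the row before left it; what a row does not reach is not made up. A row lasts 1/12 s, in which the tool goes at most 41.7 mm and 7.16 degrees, less where a joint would pass 70% of its speed; a pose out of reach is approached as far as the arm can. A call with a gripper value outside its range is refused whole. OPENING is the gripper's target within -1 to 1 (fully open at 1, half-way at 0, shut at -1), set as the call begins (- or left out, the last holds). The fingers move at their own pace and stop on an object; FORCE is the grip in N (left out, the last holds). Time passes only in rows, so rows that do not move let the fingers close. It gives the time, the measured TCP pose, the force and the opening at its end, in the units of the state.
- readout.state(): the state, without advancing time (a new reading comes with each control period).
- optics.grab_frame(name): name is "scene" or "top" or "wrist"; returns (picture, depth): 384x512x3 uint8, red, green, blue; 384x512 float32, mm along the optical axis (not along the pixel's ray), 0 where there is no reading.
- optics.camera_params(name): a dict with "mtx" (3x3 intrinsics, pixels), "R" (3x3) and "t" (3): a world point X has camera coordinates R X + t. Camera axes: x right, y down, z forward; pixel columns grow to the right and rows downward; lengths in mm; the calibration is good to about 2 mm. A picture is of the moment at which its call begins: read the wrist's pose just before it. camera_params takes no time and is no camera call; for the wrist camera it gives the pose at the moment of the call.
- env.job_done(): hands the job in, once; it reports no verdict.
The state is a dict: "time_s": time; "qpos": joint angles; "qvel": joint speeds; "effort": joint torques, N m; "ee_pos": TCP position; "ee_rot": TCP orientation; "force": force on the tool from outside, world axes, zero at the start; "torque": the same for the moment, N m; "gripper_width": finger opening in mm.
Only numpy, scipy, OpenCV 4.12 (cv2) and the standard library are available. Lean on these libraries where they do the work, as an engineer would, in place of code of your own. Each camera call takes 0.05 s, during which the arm holds its last target.

## Working session

There is one attempt and no reset: what is moved stays moved. The work goes in short steps, Python scripts to look and compute and a shell command to move; the robot and the scene stay as the last step left them, time stands still between calls to the robot, and variables do not carry over. Pictures are saved under pics/ and viewed, and the job is handed in when it is done.

```bash
ls; mkdir -p pics; python3 - <<'E'
from workcell import readout, optics, env
import cv2,numpy as np
s=readout.state();print({k:np.round(v,2).tolist() for k,v in s.items()})
for n in("scene","top"):
    p,d=optics.grab_frame(n);cv2.imwrite(f"pics/{n}0.png",p[:,:,::-1]);np.save(f"pics/{n}0.npy",d)
    c=optics.camera_params(n);print(n,c)
E
```

```text
pics
{'time_s': 0.0, 'qpos': [76.03, 18.35, 89.71, -0.0, 72.04, -1.15], 'qvel': [-0.1, -0.11, 0.02, -0.02, 0.14, -0.01], 'effort': [0.0, -41.25, -23.2, 0.07, 0.05, -0.0], 'ee_pos': [127.5, 560.18, 227.12], 'ee_rot': [-90.15, 89.9, -102.97], 'force': [-0.08, 0.25, -0.11], 'torque': [0.02, -0.02, 0.06], 'gripper_width': 90.95}
scene {'mtx': array([[447.63454968,   0.        , 256.71932618],
       [  0.        , 447.63454968, 189.7939612 ],
       [  0.        ,   0.        ,   1.        ]]), 'R': array([[ 0.84584267, -0.53341057, -0.00483137],
       [-0.26668888, -0.41501665, -0.86984954],
       [ 0.46198184,  0.73704433, -0.49329346]]), 't': array([-380.91675402,  250.09299225,  665.30553355])}
top {'mtx': array([[370.25223083,   0.        , 247.76295689],
       [  0.        , 370.25223083, 193.9081447 ],
       [  0.        ,   0.        ,   1.        ]]), 'R': array([[-9.63449476e-04, -9.99970220e-01, -7.65704589e-03],
       [-9.94495245e-01,  1.76040354e-03, -1.04766930e-01],
       [ 1.04777289e-01,  7.51395808e-03, -9.94467325e-01]]), 't': array([108.28017515, 487.6680332 , 865.96109658])}
```

View pics/scene0.png

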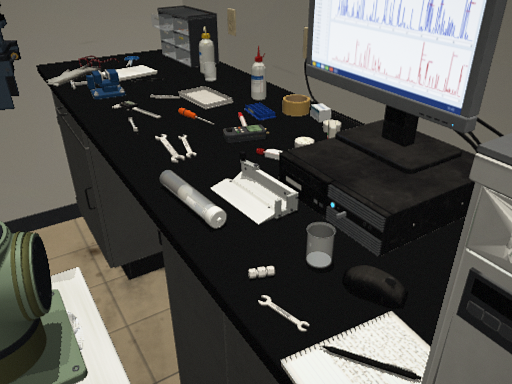

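View pics/top0.png

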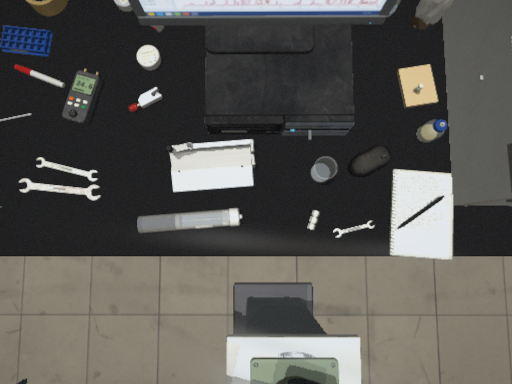

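```bash
python3 - <<'E'
import cv2
t=cv2.imread("pics/top0.png");cv2.imwrite("pics/top0c.png",cv2.resize(t[125:245,125:265],None,fx=5.5,fy=5,interpolation=cv2.INTER_CUBIC)[:, :])
s=cv2.imread("pics/scene0.png");cv2.imwrite("pics/scene0c.png",cv2.resize(s[145:240,150:310],None,fx=5,fy=5,interpolation=cv2.INTER_CUBIC))
E
```

```text
(no output)
```

View pics/top0c.png

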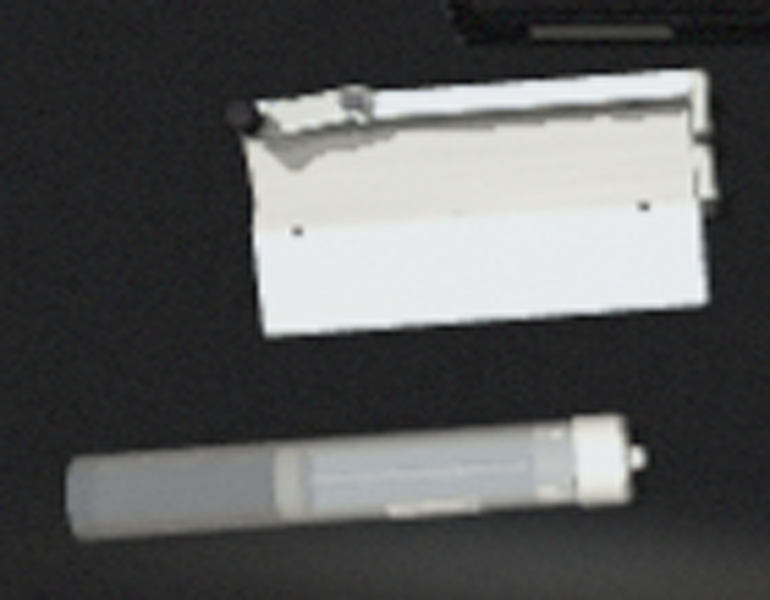

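View pics/scene0c.png

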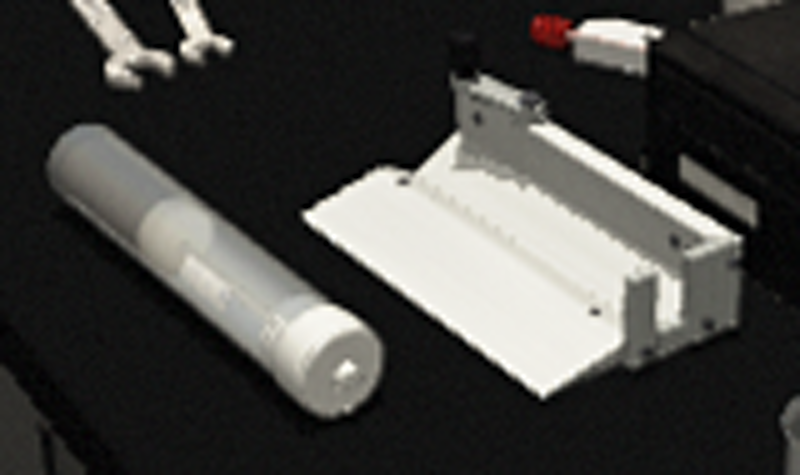

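```bash
cat > h.py <<'E'
import numpy as np
from workcell import readout, optics, env
def ray(cam,u,v,z):
    c=optics.camera_params(cam);K,R,t=c["mtx"],c["R"],np.array(c["t"])
    o=-R.T@t; d=R.T@np.linalg.inv(K)@np.array([u,v,1.]); return o+d*(z-o[2])/d[2]
def proj(cam,X):
    c=optics.camera_params(cam);q=c["mtx"]@(c["R"]@np.array(X,float)+np.array(c["t"]));return q[:2]/q[2]
E
python3 - <<'E'
from h import *
np.set_printoptions(precision=1,suppress=True)
T=lambda u,v,z:ray("top",125+u/5.5-.4,125+v/5-.4,z)
S=lambda u,v,z:ray("scene",150+u/5-.4,145+v/5-.4,z)
for n,f,u,v,z in [("rampL",T,265,336,1),("rampR",T,707,302,1),("crestL",T,255,230,11.8),("crestR",T,698,203,11.8),("stopbackR",T,708,69,46),("stop frontR",T,716,198,46),("pivot",T,357,100,58),("knob",T,240,112,78),
 ("plain",T,70,496,20.5),("cap",T,628,458,20.5),("stubtip",T,645,458,20.5),
 ("S rampL",S,303,215,1),("S rampR",S,543,398,1),("S pivot",S,530,97,58),("S knob",S,463,45,78),("S stub root",S,340,370,20.5), ("S stopback",S,742,240,46)]:
    print(n,f(u,v,z))
E
```

```text
rampL [496.  293.9   1. ]
rampR [512.7  94.4   1. ]
crestL [547.5 297.2  11.8]
crestR [560.5  98.4  11.8]
stopbackR [619.2  94.   46. ]
stop frontR [556.6  90.7  46. ]
pivot [601.6 244.6  58. ]
knob [591.3 290.2  78. ]
plain [416.5 373.8  20.5]
cap [434.4 129.3  20.5]
stubtip [434.4 121.9  20.5]
S rampL [498.7 293.2   1. ]
S rampR [512.1  91.9   1. ]
S pivot [602.6 246.1  58. ]
S knob [584.1 278.4  78. ]
S stub root [435.2 132.1  20.5]
S stopback [618.4  93.7  46. ]
```

```bash
python3 - <<'E'
from h import *
from scipy.spatial.transform import Rotation as R
np.set_printoptions(precision=3,suppress=True)
s=readout.state();print(R.from_euler('xyz',s["ee_rot"],degrees=True).as_matrix())
d=np.load("pics/top0.npy")
for (u,v) in [(215,128),(240,128),(240,115),(300,125),(230,60),(200,255),(200,245)]:
    zc=d[v,u]
    c=optics.camera_params("top");K=c["mtx"];p=c["R"].T@(np.linalg.inv(K)@np.array([u,v,1])*zc-np.array(c["t"]));print(u,v,p)
print(ray("top",200,254,0))
E
```

```text
[[-0.     0.222  0.975]
 [-0.002  0.975 -0.222]
 [-1.    -0.002 -0.   ]]
215 128 [639.533 184.136  64.953]
240 128 [638.952 125.358  66.316]
240 115 [660.463 124.524  96.496]
300 125 [638.083 -11.724  92.009]
230 60 [789.638 147.589  99.37 ]
200 255 [340.771 224.754  -1.921]
200 245 [364.991 225.118  -2.359]
[343.296 224.524   0.   ]
```

```bash
python3 -m creep '[{"translation":[2.35,-3.08,0],"delta_rot":[0,0,0.1]},{"translation":[2.35,-3.08,0],"delta_rot":[0,0,0.1]},{"translation":[2.35,-3.08,0],"delta_rot":[0,0,0.1]},{"translation":[2.35,-3.08,0],"delta_rot":[0,0,0]},{"translation":[2.35,-3.08,0],"delta_rot":[0,0,0]}]' 1
python3 -m creep '[{"translation":[2.35,-3.08,0],"delta_rot":[0,0,0]},{"translation":[2.35,-3.08,0],"delta_rot":[0,0,0]},{"translation":[2.35,-3.08,0],"delta_rot":[0,0,0]},{"translation":[2.35,-3.08,0],"delta_rot":[0,0,0]},{"translation":[2.35,-3.08,0],"delta_rot":[0,0,0]}]'
python3 -m creep '[{"translation":[0,0,-4],"delta_rot":[0,0,0]},{"translation":[0,0,-4],"delta_rot":[0,0,0]},{"translation":[0,0,-4],"delta_rot":[0,0,0]},{"translation":[0,0,0],"delta_rot":[0,0,0]}]'
```

```text
time_s: 0.52
ee_pos: [245.6, 404.9, 227.6]
ee_rot: [-121.7, 90.0, -117.2]
force: [1.3, -0.1, -0.3]
gripper_width: 91.0
time_s: 0.93
ee_pos: [363.1, 250.9, 227.8]
ee_rot: [-179.0, 90.0, -174.7]
force: [0.6, 1.5, -0.8]
gripper_width: 91.2
time_s: 1.27
ee_pos: [358.0, 249.1, 102.0]
ee_rot: [-151.3, 89.1, -147.0]
force: [-1.5, -1.4, -1.1]
gripper_width: 91.4
```

```bash
python3 - <<'E'
from h import *
import cv2
from scipy.spatial.transform import Rotation as R
s=readout.state();print(s["ee_pos"],R.from_euler('xyz',s["ee_rot"],degrees=True).as_matrix().round(3))
p,d=optics.grab_frame("top");cv2.imwrite("pics/t1.png",cv2.resize(p[110:270,110:290,::-1],None,fx=4,fy=3.7,interpolation=cv2.INTER_CUBIC))
print(readout.state()["ee_pos"])
E
```

```text
[358.00513243 249.07530617 102.02560132] [[-0.013 -0.075  0.997]
 [-0.008  0.997  0.075]
 [-1.    -0.007 -0.013]]
[360.06965017 250.76852528 105.25917795]
```

View pics/t1.png

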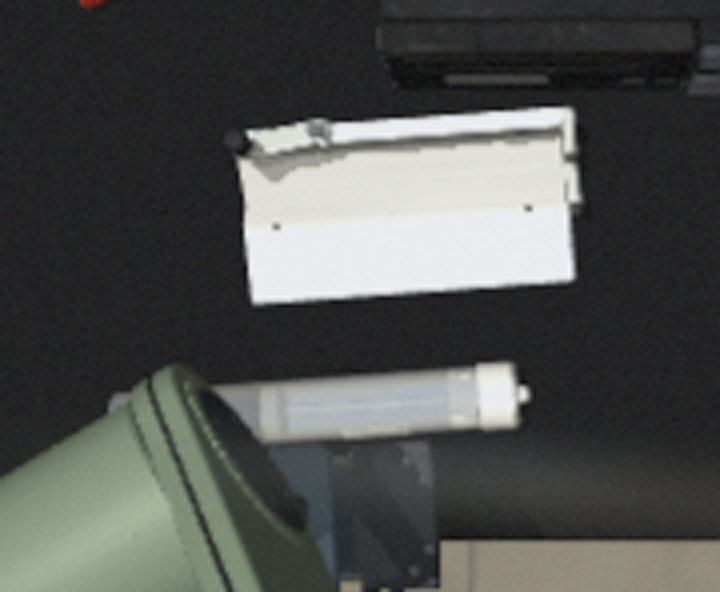

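```bash
python3 -m creep '[{"translation":[0,0,-3],"delta_rot":[0,0,0]},{"translation":[0,0,-2.5],"delta_rot":[0,0,0]},{"translation":[0,0,-1.5],"delta_rot":[0,0,0]},{"translation":[0,0,-0.8],"delta_rot":[0,0,0]},{"translation":[0,0,0],"delta_rot":[0,0,0]}]'
python3 -m creep '[{"translation":[0.5,0,0],"delta_rot":[0,0,0]},{"translation":[0.8,0,0],"delta_rot":[0,0,0]},{"translation":[0.8,0.0,0],"delta_rot":[0,0,0]},{"translation":[0.5,0.0,0],"delta_rot":[0,0,0]},{"translation":[0,0,0],"delta_rot":[0,0,0]}]'
```

```text
time_s: 1.73
ee_pos: [363.1, 253.3, 30.4]
ee_rot: [38.3, 90.0, 42.7]
force: [0.3, -0.2, -0.2]
gripper_width: 91.3
time_s: 2.15
ee_pos: [390.9, 253.3, 30.8]
ee_rot: [26.8, 89.8, 31.1]
force: [-0.0, 0.2, 0.3]
gripper_width: 91.2
```

```bash
cat > look.py <<'E'
import sys,cv2
from h import *
n,out,r0,r1,c0,c1=sys.argv[1],sys.argv[2],*map(int,sys.argv[3:7])
s=readout.state();print(s["ee_pos"].round(1) if hasattr(s["ee_pos"],'round') else s["ee_pos"],s["force"],s["time_s"])
p,d=optics.grab_frame(n);f=min(800/(c1-c0),600/(r1-r0))
np.save("pics/"+out+".npy",d);cv2.imwrite("pics/"+out+"_full.png",p[:,:,::-1])
f=int(f);print("scale",f);cv2.imwrite("pics/"+out+".png",cv2.resize(p[r0:r1,c0:c1,::-1],None,fx=f,fy=f,interpolation=cv2.INTER_CUBIC))
E
python3 look.py scene s2 120 250 130 320
```

```text
[390.9 253.3  30.8] [-0.00919594  0.22380014  0.31047329] 2.15
scale 4
```

View pics/s2.png

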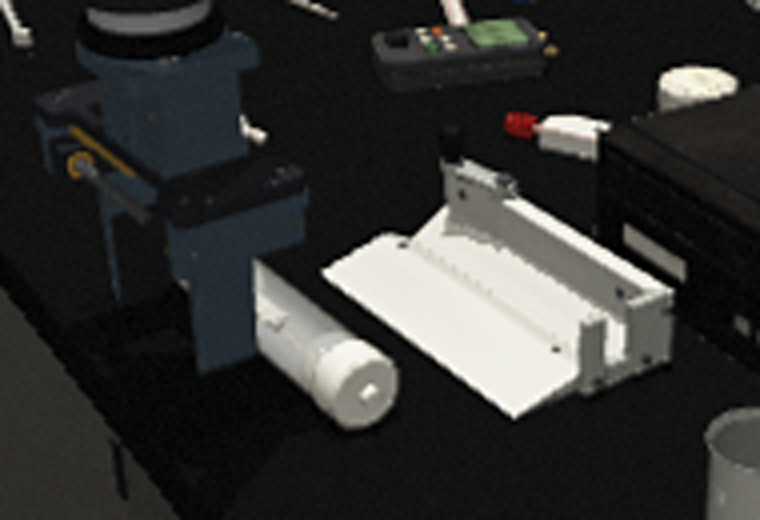

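```bash
for i in 1 2; do python3 -m creep '[{"translation":[0.5,0.04,0],"delta_rot":[0,0,0]},{"translation":[0.5,0.04,0],"delta_rot":[0,0,0]},{"translation":[0.5,0.04,0],"delta_rot":[0,0,0]},{"translation":[0.5,0.04,0],"delta_rot":[0,0,0]},{"translation":[0.5,0.04,0],"delta_rot":[0,0,0]}]'; done; python3 look.py scene s3 120 250 130 320;python3 look.py top t3 110 250 110 290
```

```text
time_s: 2.62
ee_pos: [414.2, 254.8, 29.9]
ee_rot: [55.7, 90.0, 60.1]
force: [0.6, 0.2, 0.3]
gripper_width: 91.2
time_s: 3.03
ee_pos: [439.1, 256.7, 29.9]
ee_rot: [112.7, 90.0, 117.1]
force: [-0.8, -0.0, -0.2]
gripper_width: 91.0
[439.1 256.7  29.9] [-0.83297115 -0.03352204 -0.20219091] 3.0333
scale 4
[440.3 257.   30.1] [ 1.37196109  0.5885507  -0.2563115 ] 3.0833
scale 4
```

View pics/s3.png

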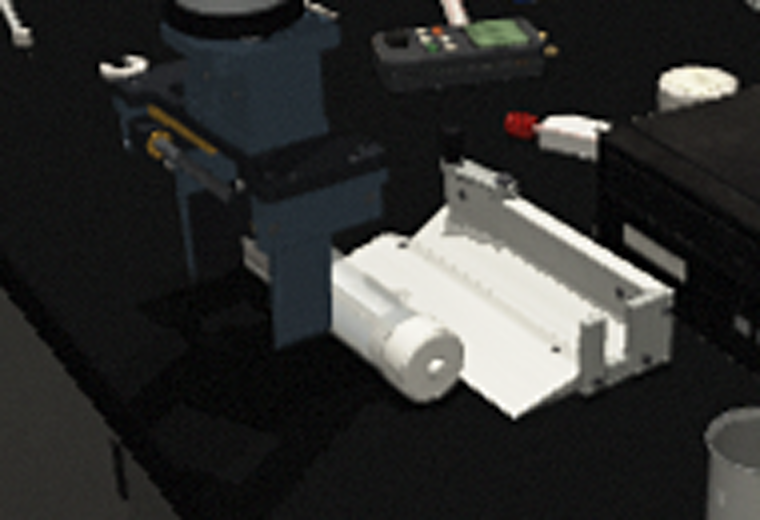

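View pics/t3.png

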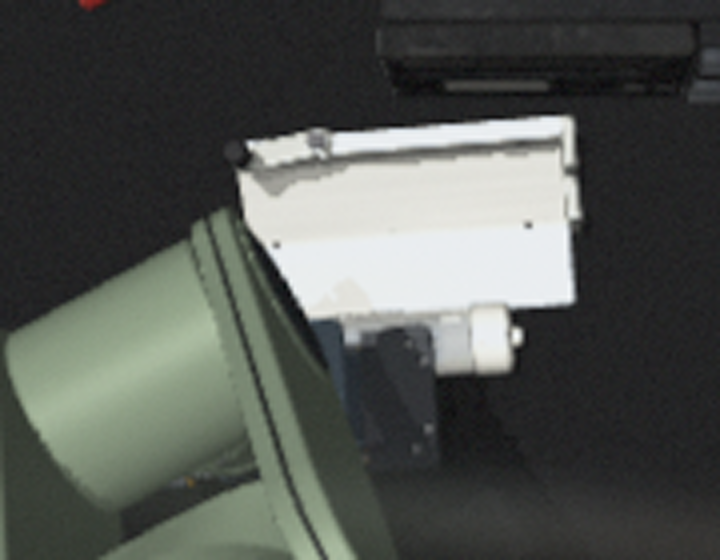

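```bash
for i in 1 2; do python3 -m creep '[{"translation":[0.5,0.04,0],"delta_rot":[0,0,0]},{"translation":[0.5,0.04,0],"delta_rot":[0,0,0]},{"translation":[0.5,0.04,0],"delta_rot":[0,0,0]},{"translation":[0.5,0.04,0],"delta_rot":[0,0,0]},{"translation":[0.5,0.04,0],"delta_rot":[0,0,0]}]'; done; python3 look.py scene s4 120 250 130 320
```

```text
time_s: 3.55
ee_pos: [462.6, 258.2, 29.7]
ee_rot: [-165.9, 89.8, -161.5]
force: [-4.1, -0.4, 2.0]
gripper_width: 90.8
time_s: 3.97
ee_pos: [489.0, 260.7, 29.9]
ee_rot: [158.2, 90.0, 162.5]
force: [-3.7, -0.4, 2.1]
gripper_width: 91.6
[489.  260.7  29.9] [-3.74719583 -0.36616853  2.08544916] 3.9667
scale 4
```

View pics/s4.png

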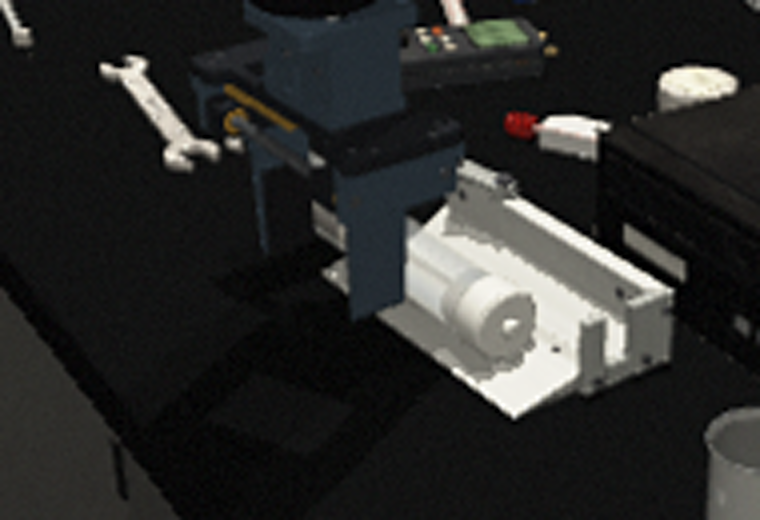

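```bash
for i in 1 2; do python3 -m creep '[{"translation":[0.3,0.02,0],"delta_rot":[0,0,0]},{"translation":[0.3,0.02,0],"delta_rot":[0,0,0]},{"translation":[0.3,0.02,0],"delta_rot":[0,0,0]},{"translation":[0.3,0.02,0],"delta_rot":[0,0,0]},{"translation":[0.2,0.02,0],"delta_rot":[0,0,0]}]'; done; python3 look.py scene s5 120 250 130 320
```

```text
time_s: 4.43
ee_pos: [503.1, 261.7, 30.0]
ee_rot: [16.5, 90.0, 20.8]
force: [-2.5, -0.1, 1.5]
gripper_width: 91.1
time_s: 4.85
ee_pos: [517.8, 262.9, 30.1]
ee_rot: [16.2, 89.9, 20.6]
force: [0.5, 0.3, 0.2]
gripper_width: 91.4
[517.8 262.9  30.1] [0.51842953 0.32924388 0.15636811] 4.85
scale 4
```

View pics/s5.png

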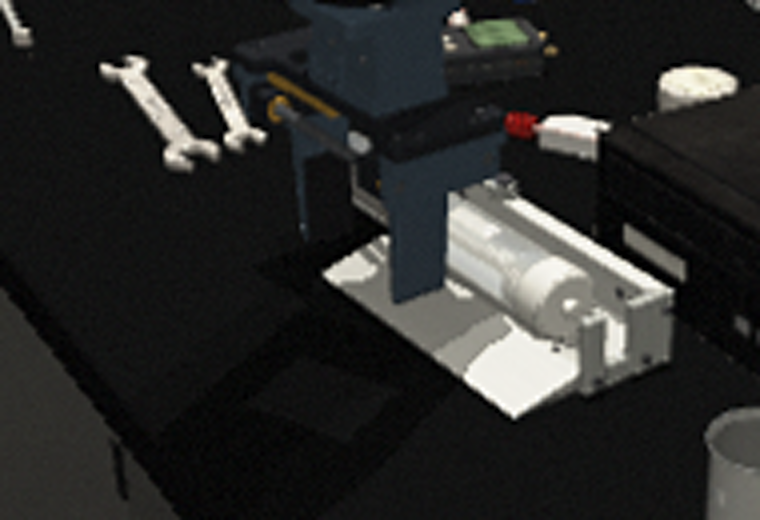

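```bash
python3 -m creep '[{"translation":[-1.5,-0.1,0.3],"delta_rot":[0,0,0]},{"translation":[-1,0,2],"delta_rot":[0,0,0]},{"translation":[0,0,3.5],"delta_rot":[0,0,0]},{"translation":[0,0,3.5],"delta_rot":[0,0,0]},{"translation":[0,2,0],"delta_rot":[0,0,0]}]' -1
python3 -m creep '[{"translation":[1.2,3,0],"delta_rot":[0,0,0]},{"translation":[1.2,3,0],"delta_rot":[0,0,0]},{"translation":[1.2,3,0],"delta_rot":[0,0,0]},{"translation":[1.2,3,0],"delta_rot":[0,0,0]},{"translation":[1.3,1.4,0],"delta_rot":[0,0,0]}]'
python3 -m creep '[{"translation":[0,0,0],"delta_rot":[0,0,0]}]'
python3 look.py scene s6 120 250 130 320; python3 look.py top t6 110 250 110 290
```

```text
time_s: 5.32
ee_pos: [495.0, 281.5, 129.7]
ee_rot: [17.4, 89.3, 21.6]
force: [0.6, -0.3, 0.2]
gripper_width: 60.6
time_s: 5.73
ee_pos: [552.9, 419.4, 122.9]
ee_rot: [62.7, 89.9, 67.2]
force: [0.5, -0.3, 0.4]
gripper_width: 27.3
time_s: 5.82
ee_pos: [554.5, 419.0, 122.4]
ee_rot: [36.5, 89.8, 41.0]
force: [-0.0, 0.1, 0.1]
gripper_width: 20.5
[554.5 419.  122.4] [-0.0422559   0.06592522  0.08658364] 5.8167
scale 4
[553.1 416.8 122.2] [-0.69527992 -0.20867325 -0.08408602] 5.8667
scale 4
```

View pics/s6.png

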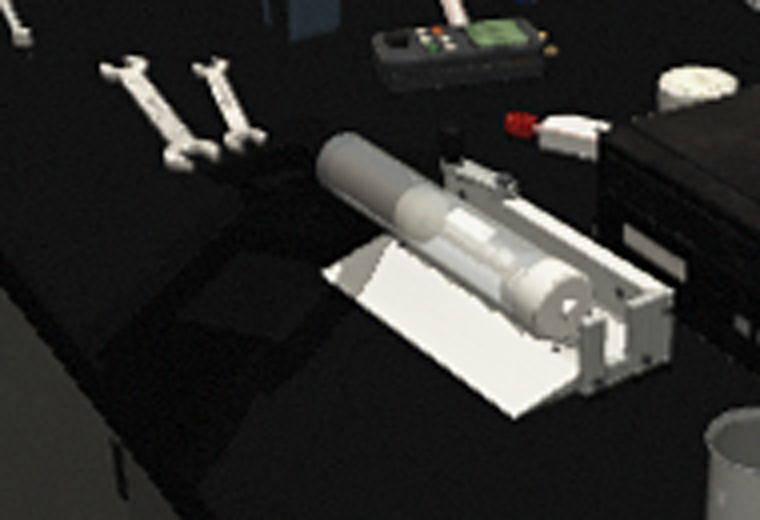

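View pics/t6.png

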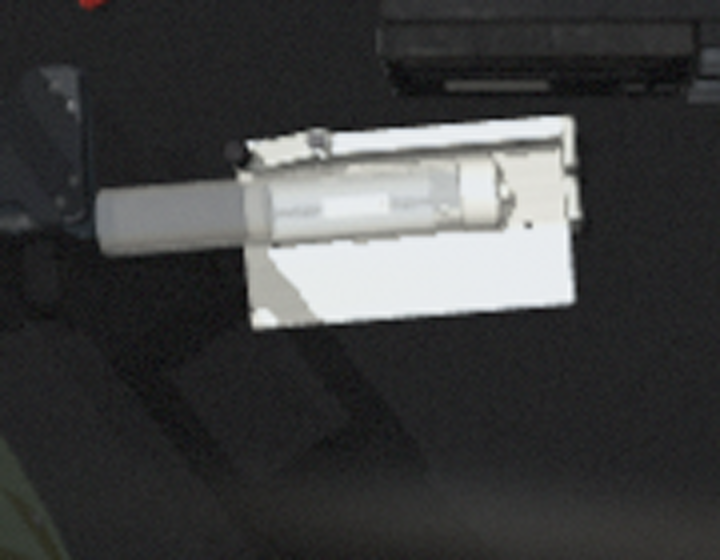

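```bash
cat >> h.py <<'E'
a=np.radians(4.3);O=np.array([571.7,208.6]);X=np.array([np.cos(a),np.sin(a)]);Y=np.array([-np.sin(a),np.cos(a)])
def cr(p): p=np.array(p)[:2]-O; return np.array([p@X,p@Y]).round(1)
def wo(x,y): return (O+x*X+y*Y).round(1)
E
python3 - <<'E'
from h import *
for u,v in[(98,222),(502,192),(237,153)]:
    z=25.7 if v!=153 else 78
    p=ray("top",110+u/4-.4,110+v/4-.4,z);print(p.round(1),cr(p))
print(wo(0,205),wo(0,142.5)); s=readout.state()
print(s["ee_pos"],cr(s["ee_pos"]))
E
```

```text
[558.9 384.4  25.7] [  0.4 176.3]
[576.8 138.4  25.7] [ -0.1 -70.4]
[589.3 288.8  78. ] [23.5 78.6]
[556.3 413. ] [561.  350.7]
[552.27608276 415.45362394 122.22463911] [ -3.9 207.7]
```

```bash
python3 -m creep '[{"translation":[0.2,0.3,-3],"delta_rot":[0,0,0]},{"translation":[0,0,-3],"delta_rot":[0,0,0]},{"translation":[0,0,-2],"delta_rot":[0,0,0]},{"translation":[0,0,-1.2],"delta_rot":[0,0,0]},{"translation":[0,0,0],"delta_rot":[0,0,0]}]'
python3 look.py scene s7 100 250 130 320
python3 -c "
from h import *
s=readout.state();print(s['ee_pos'],cr(s['ee_pos']),s['gripper_width'])"
```

```text
time_s: 6.33
ee_pos: [552.6, 416.3, 28.2]
ee_rot: [-147.6, 89.6, -143.3]
force: [0.7, 0.3, -0.7]
gripper_width: 0.4
[552.6 416.3  28.2] [ 0.74579545  0.34943312 -0.66228467] 6.3333
scale 4
[553.76241165 417.3171265   30.22389624] [ -2.2 209.5] 0.3822496667623186
```

View pics/s7.png

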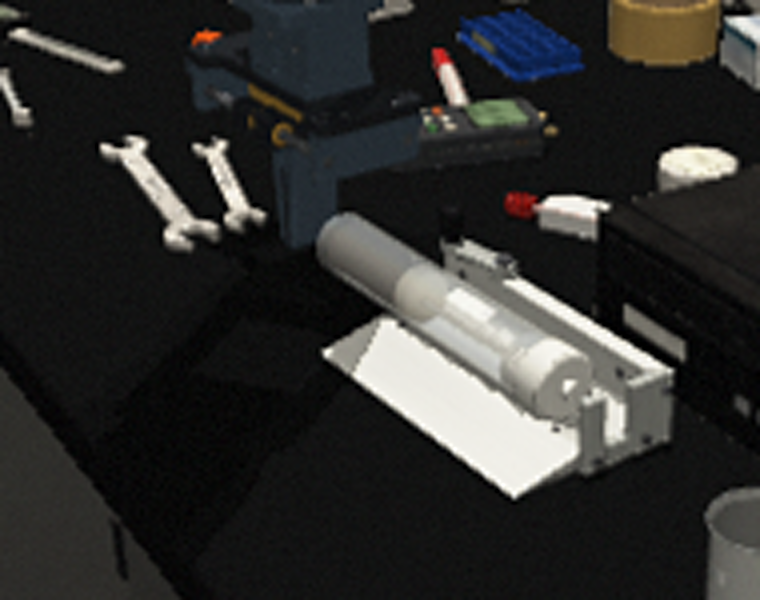

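```bash
python3 -m creep '[{"translation":[0.1,-0.5,-0.1],"delta_rot":[0,0,0]},{"translation":[0.1,-0.5,0],"delta_rot":[0,0,0]},{"translation":[0.1,-0.5,0],"delta_rot":[0,0,0]},{"translation":[0.05,-0.5,0],"delta_rot":[0,0,0]},{"translation":[0.04,-0.5,0],"delta_rot":[0,0,0]}]'
for i in 1 2; do python3 -m creep '[{"translation":[0.04,-0.4,0],"delta_rot":[0,0,0]},{"translation":[0.03,-0.4,0],"delta_rot":[0,0,0]},{"translation":[0.03,-0.4,0],"delta_rot":[0,0,0]},{"translation":[0.03,-0.4,0],"delta_rot":[0,0,0]},{"translation":[0.02,-0.2,0],"delta_rot":[0,0,0]}]'; done
python3 -c "
from h import *
s=readout.state();print(s['ee_pos'],cr(s['ee_pos']),s['gripper_width'])"
python3 look.py scene s8 100 250 130 320
```

```text
time_s: 6.8
ee_pos: [559.0, 393.1, 30.9]
ee_rot: [29.2, 89.9, 33.5]
force: [-0.2, 0.3, 0.3]
gripper_width: 0.4
time_s: 7.22
ee_pos: [560.3, 375.6, 30.4]
ee_rot: [41.9, 89.9, 46.2]
force: [-0.0, 3.1, 2.5]
gripper_width: 0.2
time_s: 7.63
ee_pos: [561.6, 357.0, 29.9]
ee_rot: [-131.9, 90.0, -127.5]
force: [-1.4, 1.8, 2.2]
gripper_width: 0.4
[561.55739122 356.98146633  29.94531957] [  1.  148.7] 0.36225771934614637
[561.6 357.   29.9] [-1.3578267   1.77564553  2.18718773] 7.6333
scale 4
```

View pics/s8.png

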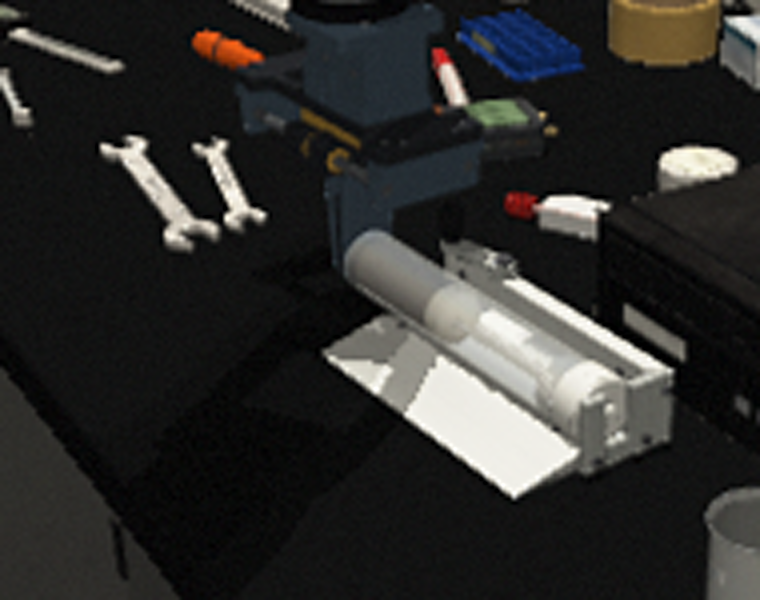

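Nearly home; I'll push slowly until the force rises.

```bash
python3 -m creep '[{"translation":[0.01,-0.2,0],"delta_rot":[0,0,0]},{"translation":[0.01,-0.2,0],"delta_rot":[0,0,0]},{"translation":[0,-0.1,0],"delta_rot":[0,0,0]},{"translation":[0,-0.1,0],"delta_rot":[0,0,0]}]'
python3 -m creep '[{"translation":[0,-0.1,0],"delta_rot":[0,0,0]},{"translation":[0.0,-0.1,0],"delta_rot":[0,0,0]}]'
python3 -m creep '[{"translation":[0,-0.1,0],"delta_rot":[0,0,0]},{"translation":[0.0,0,0],"delta_rot":[0,0,0]}]'
python3 look.py scene s9 100 250 130 320
python3 -c "
from h import *
s=readout.state();print(s['ee_pos'],cr(s['ee_pos']),s['gripper_width'])"
```

```text
time_s: 8.02
ee_pos: [561.7, 351.5, 29.9]
ee_rot: [-169.6, 90.0, -165.2]
force: [-0.2, 2.1, 0.4]
gripper_width: 0.2
time_s: 8.18
ee_pos: [561.7, 349.6, 29.9]
ee_rot: [-133.4, 90.0, -129.0]
force: [-0.3, 1.1, 0.2]
gripper_width: 0.4
time_s: 8.35
ee_pos: [561.7, 349.2, 29.9]
ee_rot: [79.5, 89.9, 83.8]
force: [-0.3, 4.3, -0.2]
gripper_width: 0.2
[561.7 349.2  29.9] [-0.3268442   4.32391913 -0.17437055] 8.35
scale 4
[561.67894613 349.21006397  29.87508694] [  0.5 141. ] 0.2006288136573016
```

View pics/s9.png

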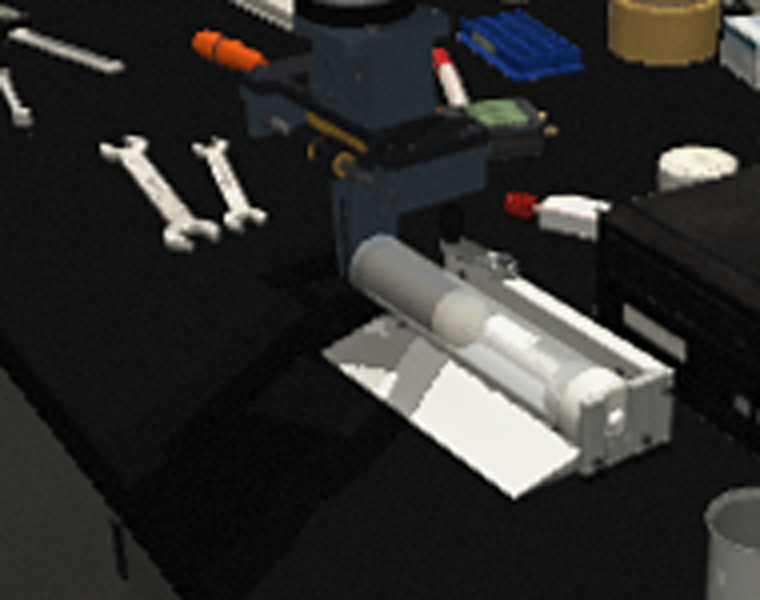

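Force is rising at the expected position; I'll press 3 mm more to confirm the stop.

```bash
python3 -m creep '[{"translation":[0,-0.1,0],"delta_rot":[0,0,0]},{"translation":[0.0,-0.1,0],"delta_rot":[0,0,0]}]'
python3 -m creep '[{"translation":[0,-0.1,0],"delta_rot":[0,0,0]},{"translation":[0.0,0,0],"delta_rot":[0,0,0]}]'
```

```text
time_s: 8.57
ee_pos: [561.8, 349.1, 30.1]
ee_rot: [74.5, 89.7, 78.8]
force: [-1.2, 12.7, -1.1]
gripper_width: 0.5
time_s: 8.73
ee_pos: [561.9, 349.1, 30.4]
ee_rot: [72.2, 89.6, 76.5]
force: [-1.7, 12.8, -0.8]
gripper_width: 0.6
```

```bash
python3 -m creep '[{"translation":[0,1.5,0],"delta_rot":[0,0,0]},{"translation":[0,2,0.5],"delta_rot":[0,0,-0.1]},{"translation":[0,0,3],"delta_rot":[0,0,-0.1]},{"translation":[0,0,3.5],"delta_rot":[0,0,-0.1]},{"translation":[0,0,3],"delta_rot":[0,0,-0.1]}]'
python3 -m creep '[{"translation":[0,0,0.5],"delta_rot":[0,0,-0.1]},{"translation":[0,0,0],"delta_rot":[0,0,-0.1]},{"translation":[0,0,0],"delta_rot":[0,0,-0.1]},{"translation":[0,0,0],"delta_rot":[0,0,-0.08]},{"translation":[0,0,0],"delta_rot":[0,0,0]}]'
python3 look.py scene s10 70 260 130 330
python3 look.py top t10 110 250 110 290
python3 - <<'E'
from h import *
from scipy.spatial.transform import Rotation as R
s=readout.state();print(s["ee_pos"],s["qpos"]);print(R.from_euler('xyz',s["ee_rot"],degrees=True).as_matrix().round(3))
K=lambda t:(33-45*np.sin(t),35+45*np.cos(t))
print("start",wo(45.4,100.5))
for t in np.arange(.2,1.7,.2):
    k=K(t);print(t.round(1),wo(k[0]+15.2,k[1]+15.2))
E
```

```text
time_s: 9.15
ee_pos: [561.2, 380.2, 130.6]
ee_rot: [-98.3, 89.8, -117.0]
force: [1.4, 0.1, 0.6]
gripper_width: 0.5
time_s: 9.57
ee_pos: [561.3, 379.9, 134.5]
ee_rot: [-74.0, 89.8, -114.3]
force: [0.1, -0.5, -1.1]
gripper_width: 0.6
[561.3 379.9 134.5] [ 0.09774185 -0.50957451 -1.06651238] 9.5667
scale 3
[561.4 380.  134.5] [-0.50071279 -0.58061198  0.1052198 ] 9.6167
scale 4
[561.43379993 380.15720268 134.51647799] [ 3.31583568e+01  3.12044163e+01  8.24364391e+01 -6.32973641e-02
  6.64600347e+01 -1.66245798e+01]
[[-0.001  0.645  0.764]
 [-0.002  0.764 -0.645]
 [-1.    -0.002  0.   ]]
start [609.4 312.2]
0.2 [603.8 305.6]
0.4 [595.4 302.3]
0.6 [587.9 297.4]
0.8 [581.5 291.1]
1.0 [576.4 283.7]
1.2 [573.  275.4]
1.4 [571.2 266.6]
1.6 [571.2 257.6]
```

View pics/s10.png

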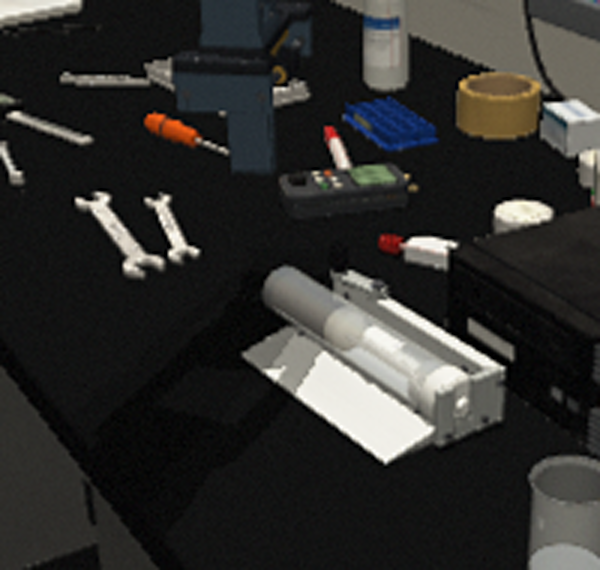

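View pics/t10.png

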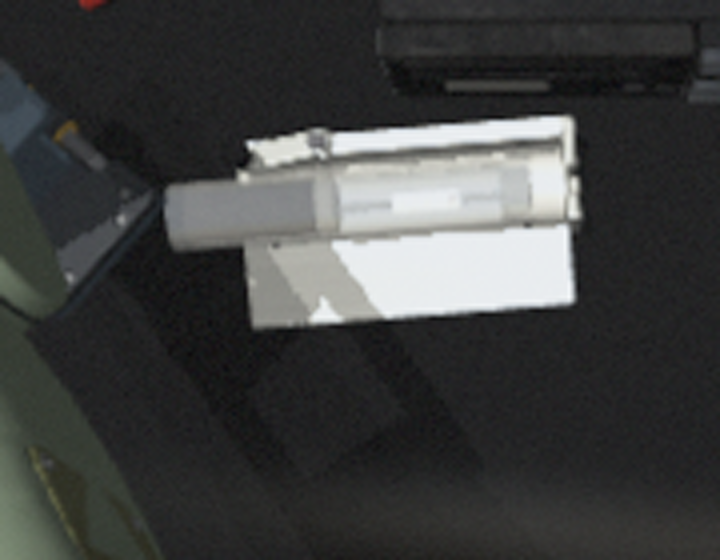

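```bash
python3 -m creep '[{"translation":[1.6,-2.2,0],"delta_rot":[0,0,0]},{"translation":[1.6,-2.2,0],"delta_rot":[0,0,0]},{"translation":[1.2,-1.6,0],"delta_rot":[0,0,0]},{"translation":[0.4,-0.8,0],"delta_rot":[0,0,0]},{"translation":[0,0,0],"delta_rot":[0,0,0]}]'
python3 -m creep '[{"translation":[0,0,-1],"delta_rot":[0,0,0]},{"translation":[0,0,-2],"delta_rot":[0,0,0]},{"translation":[0,0,-2],"delta_rot":[0,0,0]},{"translation":[0,0,-1],"delta_rot":[0,0,0]},{"translation":[0,0,0],"delta_rot":[0,0,0]}]'
python3 look.py scene s11 70 260 130 330
```

```text
time_s: 10.08
ee_pos: [610.4, 310.7, 134.6]
ee_rot: [-80.3, 89.9, -120.8]
force: [-0.2, 0.2, 0.4]
gripper_width: 0.4
time_s: 10.5
ee_pos: [607.0, 312.8, 71.5]
ee_rot: [-116.2, 89.6, -156.4]
force: [0.1, -0.8, 0.7]
gripper_width: 0.4
[607.  312.8  71.5] [ 0.06659072 -0.82958559  0.73608646] 10.5
scale 3
```

View pics/s11.png

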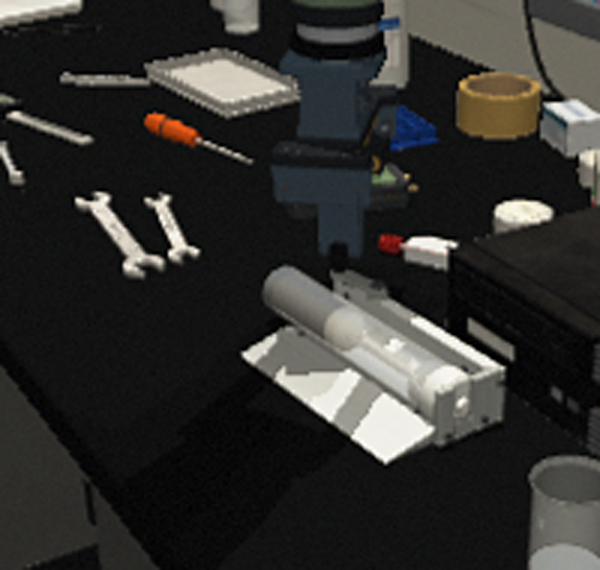

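```bash
python3 -m creep '[{"translation":[-0.3,-0.3,0],"delta_rot":[0,0,0]},{"translation":[-0.3,-0.3,0],"delta_rot":[0,0,0]},{"translation":[-0.4,-0.2,0],"delta_rot":[0,0,0]},{"translation":[-0.4,-0.2,0],"delta_rot":[0,0,0]},{"translation":[-0.4,-0.2,0],"delta_rot":[0,0,0]}]'
python3 -m creep '[{"translation":[-0.4,-0.3,0],"delta_rot":[0,0,0]},{"translation":[-0.3,-0.3,0],"delta_rot":[0,0,0]},{"translation":[-0.3,-0.3,0],"delta_rot":[0,0,0]},{"translation":[-0.2,-0.4,0],"delta_rot":[0,0,0]},{"translation":[-0.2,-0.4,0],"delta_rot":[0,0,0]}]'
python3 look.py scene s12 70 260 130 330
```

```text
time_s: 10.97
ee_pos: [591.9, 301.5, 76.2]
ee_rot: [87.7, 89.8, 47.3]
force: [0.5, 3.3, -0.1]
gripper_width: 0.4
time_s: 11.38
ee_pos: [577.4, 283.0, 74.9]
ee_rot: [-82.1, 90.0, -122.4]
force: [-0.3, 1.7, -0.2]
gripper_width: 0.6
[577.4 283.   74.9] [-0.297836    1.68151903 -0.2357332 ] 11.3833
scale 3
```

View pics/s12.png

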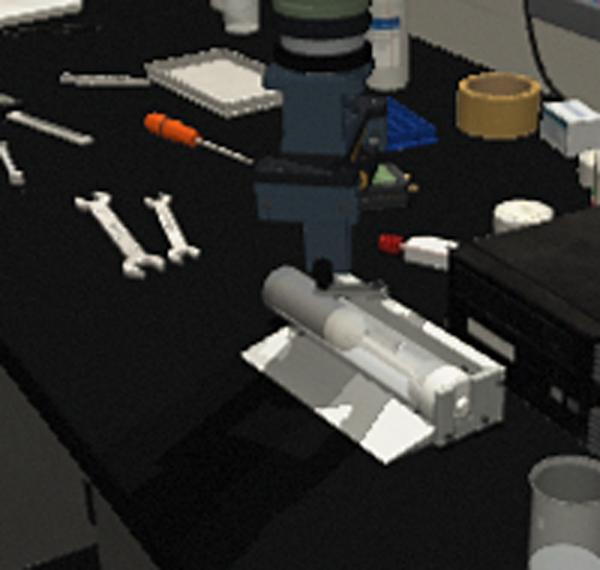

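```bash
python3 -m creep '[{"translation":[-0.2,-0.4,0],"delta_rot":[0,0,0]},{"translation":[-0.2,-0.4,0],"delta_rot":[0,0,0]},{"translation":[-0.1,-0.4,0],"delta_rot":[0,0,0]},{"translation":[-0.1,-0.4,0],"delta_rot":[0,0,0]},{"translation":[0,-0.4,0],"delta_rot":[0,0,0]}]'
python3 -m creep '[{"translation":[0,-0.3,0],"delta_rot":[0,0,0]},{"translation":[0,-0.2,0],"delta_rot":[0,0,0]},{"translation":[0,-0.1,0],"delta_rot":[0,0,0]}]'
python3 -m creep '[{"translation":[0,-0.1,0],"delta_rot":[0,0,0]},{"translation":[0,0,0],"delta_rot":[0,0,0]}]'
python3 look.py scene s13 70 260 130 330
```

```text
time_s: 11.85
ee_pos: [571.5, 263.1, 74.9]
ee_rot: [-108.7, 90.0, -149.1]
force: [0.6, 0.8, 0.1]
gripper_width: 0.4
time_s: 12.1
ee_pos: [571.8, 257.2, 74.9]
ee_rot: [-68.5, 90.0, -108.9]
force: [0.2, 1.2, 0.3]
gripper_width: 0.2
time_s: 12.27
ee_pos: [571.7, 256.4, 74.9]
ee_rot: [-52.6, 90.0, -92.9]
force: [0.3, 1.5, 0.5]
gripper_width: 0.5
[571.7 256.4  74.9] [0.32898045 1.53655966 0.5486826 ] 12.2667
scale 3
```

View pics/s13.png

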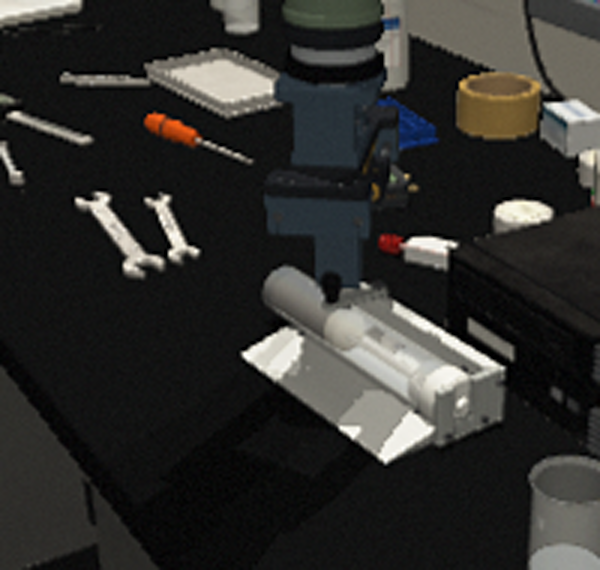

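Not yet at the end stop (force still about 1.5 N); continue in small steps.

```bash
for i in 1 2 3; do python3 -m creep '[{"translation":[0,-0.1,0],"delta_rot":[0,0,0]},{"translation":[0,-0.1,0],"delta_rot":[0,0,0]},{"translation":[0,0,0],"delta_rot":[0,0,0]}]' | grep -E "pos|force"; done
```

```text
ee_pos: [571.8, 254.9, 75.0]
force: [-0.3, 1.0, -0.0]
ee_pos: [572.4, 254.0, 75.3]
force: [1.7, 5.9, -0.8]
ee_pos: [573.0, 253.2, 75.5]
force: [2.6, 8.2, -1.6]
```

```bash
python3 -m creep '[{"translation":[0,-0.2,0],"delta_rot":[0,0,0]},{"translation":[0,0,0],"delta_rot":[0,0,0]}]' | grep -E "pos|force"
python3 -m creep '[{"translation":[0.3,1.2,0],"delta_rot":[0,0,0]},{"translation":[0.3,1.2,0.5],"delta_rot":[0,0,0]},{"translation":[0,1,3.5],"delta_rot":[0,0,0]},{"translation":[0,2,3.5],"delta_rot":[0,0,0]},{"translation":[-1,3.5,1],"delta_rot":[0,0,0]}]'
python3 -m creep '[{"translation":[-1,3.8,0],"delta_rot":[0,0,0]},{"translation":[-1,3.8,0],"delta_rot":[0,0,0]},{"translation":[-1,3,0],"delta_rot":[0,0,0]},{"translation":[0,1,0],"delta_rot":[0,0,0]},{"translation":[0,0,0],"delta_rot":[0,0,0]}]'
python3 look.py scene s14 130 260 180 330;python3 look.py top t14 130 230 120 280
```

```text
ee_pos: [573.7, 252.4, 75.8]
force: [3.2, 12.3, -2.2]
time_s: 13.65
ee_pos: [571.3, 336.7, 165.4]
ee_rot: [47.8, 89.5, 7.2]
force: [1.0, -0.0, 0.4]
gripper_width: 0.8
time_s: 14.07
ee_pos: [536.7, 455.8, 159.2]
ee_rot: [-65.2, 89.9, -105.3]
force: [-0.2, -0.5, -0.7]
gripper_width: 0.4
[536.7 455.8 159.2] [-0.24946042 -0.50509617 -0.69305798] 14.0667
scale 4
[537.3 453.8 159.2] [ 0.16466463 -0.7422484  -0.21096102] 14.1167
scale 5
```

View pics/s14.png

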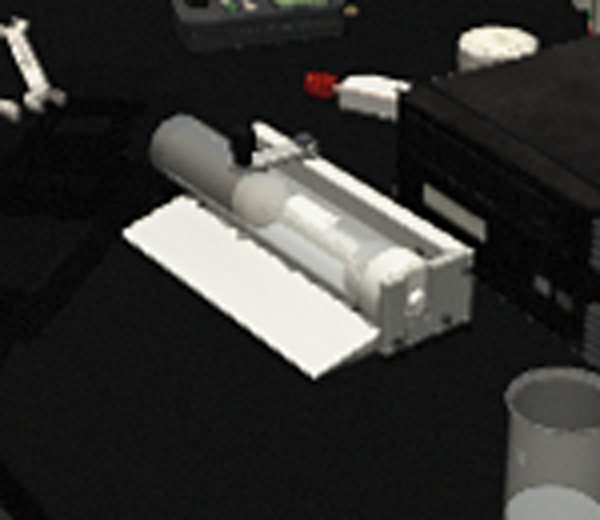

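View pics/t14.png

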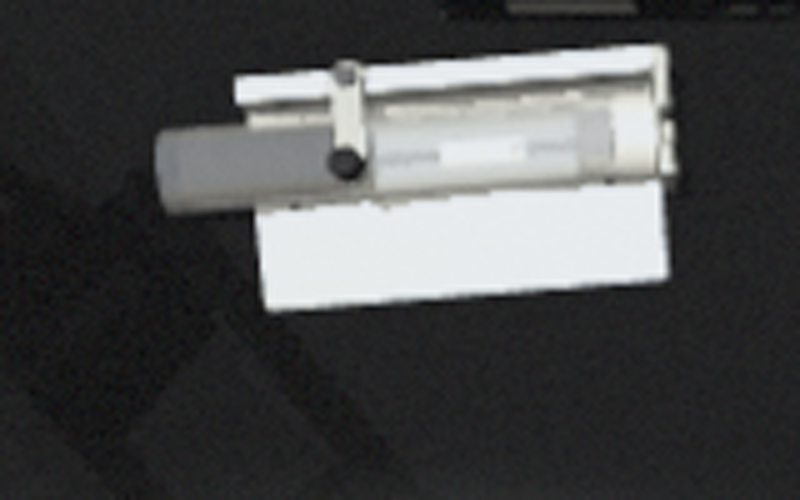

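```bash
python3 - <<'E'
from h import *
T=lambda u,v,z:ray("top",120+u/5-.4,130+v/5-.4,z)
for n,u,v,z in [("knob",346,161,78),("pivot",346,73,58),("plain",157,171,25.7),("cap",658,135,25.7),("cap crown",658,130,46)]:
    print(n,cr(T(u,v,z)))
k=cr(T(346,161,78))-cr(T(346,73,58));print(np.arctan2(-k[0],k[1]))
E
python3 -c "
import cv2
a=cv2.imread('pics/t14_full.png')[140:190,220:270];cv2.imwrite('pics/t14z.png',cv2.resize(a,None,fx=11,fy=11,interpolation=cv2.INTER_CUBIC))
a=cv2.imread('pics/s14_full.png')[185:225,255:305];cv2.imwrite('pics/s14z.png',cv2.resize(a,None,fx=12,fy=12,interpolation=cv2.INTER_CUBIC))"
```

```text
knob [-12.6  34.7]
pivot [33.6 35.3]
plain [  0.4 135. ]
cap [  -0.7 -109.7]
cap crown [  -2.5 -109.5]
1.583782609715069
```

View pics/t14z.png

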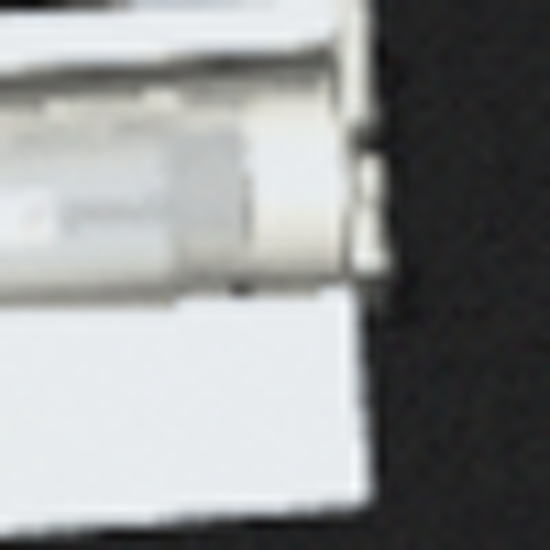

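View pics/s14z.png

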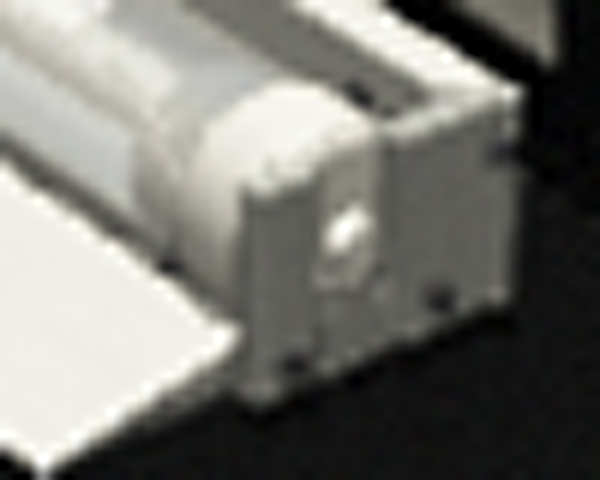

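```bash
python3 -c "
from workcell import env
print(env.job_done())"
```

```text
the job is handed in; nothing more can be done
None
```

The tube is in the V with its cap against the end stop, and the swing bar lies across it. I handed the job in at about 14.2 s of the 51 s allowed. I pushed only with the fingertips, in the order asked, and gripped and lifted nothing.

- **Rolling in:** I pushed the tube up the lead-in with both open fingers, and it dropped into the V. The push force was about 4 N.
- **Sliding home:** I pushed the plain end with closed fingers until the cap met the stop. The force rose to 12.8 N with no more travel. The last pictures put the cap face at cradle y ≈ -109.7 mm (target -110), with the stub in the slot.
- **Swing bar:** I pushed the knob round until the force rose to 12 N at the end of travel. From the last picture the bar angle measures about 1.58 rad against 1.571, which is within measuring error.
- **At hand-in:** The arm stood well clear of everything. The bystanders I could see in the last pictures had not been disturbed.

**Check that disagreed:** the plain end reads y ≈ 135 mm instead of 129. The top view already made the tube about 5 mm too long before I moved it, so I take this as a picture-reading error. The cap face and the force at the stop both say the cap is home.

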